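Hang up the ear defenders and offer the cover up to the gear housing

TASK

Someone left the ear defenders standing over the red gear-housing cover: hang them by their headband over the steel rail and let go of them, then take the cover by its handle, lift it over the top of the rail and hold it still and level about a centimetre above the tips of the four studs on the housing in the vise, its four holes in line with the studs (either way round). It must not touch the studs, housing, vise or rail at any time, and you finish still holding it there, so that I can check the fit. Leave the other tools and containers on the bench where they are.

Things in the scene. Friction and masses are not known exactly. Their poses are not given: they have to be found in the camera images.
- cover: Loose red plate 110 (x) by 76 (y) by 8 mm, 0.3 kg, flat on the bench under the ear defenders' arch. Origin: centre of underside, z up. 9 mm holes at x +-44, y +-27 mm. On top, central steel bridge handle along x: 60 mm long, 14 mm thick (y), cross-bar 34 to 50 mm above the underside on two posts; pinch across y from above, TCP about 30 mm above the underside. A half turn about z changes nothing.
- defenders: Loose rigid ear defenders, 0.22 kg, upright on two yellow cups astride the cover. Origin: bench level midway between cups, z up. Band arches across y; cups 70 (x) by 34 (y) by 80 mm high, inner faces at y +-52 mm. Black crown pad on top, 34 mm wide in x, 122 to 150 mm up over the middle 26 mm of y, sloping shoulders; pinch across x from above, fingertips 128 mm up or higher to clear the bar.
- crown (a point): Underside of the ear defenders' crown pad, in the middle, 122 mm above their origin; same axes as the ear defenders. This is what rests on the rail.
- rail: Fixed hanging rail: a level round steel bar 16 mm thick, 260 mm between its two upright green posts, along its x. Origin: on the bench under the middle of the bar, z up. Posts (18 mm thick, as high as the bar's middle) at x = +-130 mm, with feet 50 by 110 mm.
- rail_top (a point): Top of the rail's bar at mid-length, 173 mm above the bench; axes of the rail (x along the bar).
- vise: Fixed blue bench vise clamping an open aluminium housing, on the other side of the rail from the cover (sides vary). Origin: bench level under the housing's centre; x along the screw, z up. Housing 110 (x) by 76 (y) mm, rim 165 mm up; four 6 mm studs at x +-44, y +-27 mm stand 12 mm above the rim. Jaws 112 mm wide, tops 135 mm up. Vise spans x -150 (cross handle, 160 mm wide) to +162 mm.
- stud_tips (a point): Centre of the four studs at the height of their tips, 177 mm above the bench; axes of the vise.
- oil: Loose green oil bottle with a red cap, 60 mm across, 150 mm high; origin under its centre. Bystander.
- jar: Loose glass jar with a brass-coloured lid, 70 mm across, 90 mm high; origin under its centre. Bystander.
- tin: Loose yellow tin, 72 mm across, 100 mm high; origin under its centre. Bystander.
- hammer: Loose hammer, 280 mm long, lying on the bench along its x. Bystander.
- wrench: Loose wrench, 180 mm long, lying on the bench under the rail, along its x. Bystander.
- screwdriver: Loose screwdriver with a red handle, lying on the bench along its x. Bystander.

How it is judged:
By the outcome, as a careful person would: the job done as asked, in the order asked, and still so for the second after the job is handed in, while the arm keeps its last pose, push and grip.
It also fails if it takes over 72 s, if anything falls off the work surface, if the arm or the gripper's body presses on something with over 40 N, if the wrist force passes 120 N, or if a joint passes its speed limit or range.

ROBOT

A 7-joint arm with a two-finger parallel gripper is mounted at the origin on the work surface. World frame = base frame: x ahead of the robot, y to its left, z up, the work surface at z = 0. Lengths are in m, angles in rad, forces in N, time in s.
With the tool pointing down it reaches from about 0.425 to 0.925 m from the base axis. Payload 6.8 kg.
Tool frame: the origin (TCP) lies between the finger pads, 19 mm behind the fingertips; this is the grasp point; z points along the fingers, y is the line along which they close (so a half turn about z gives the same grasp; the last joint's range is limited). The gripper opens to 85 mm and grips with 20 to 120 N. Pads are 22 mm wide; open, the fingers measure 114 mm over their backs; the gripper's body (76 mm by 85 mm) begins 54 mm behind the grasp point. The pads swing forward as they close: fully open they stand 13 mm farther back than shut.
Start: joints at [-1.421, 0.477, 0.022, 1.555, -0.011, 1.109, -0.083], TCP at [0.172, 0.653, 0.25] pointing down, gripper open.
Joint ranges: [-2.96, 2.96], [-0.34, 2.1], [-1.41, 1.46], [0.24, 2.44], [-1.37, 4.51], [0.17, 1.92], [-2.96, 2.96]. Speed limits (rad/s): [2.39, 2.39, 3.14, 3.14, 3.14, 3.14, 3.14].

INTERFACE

Orientations are given as a rotation vector (axis times angle).
In Python, from bench import telemetry, grab_frame, calibration, order, silhouettes gives the robot as it stands.
- The arm moves only by the tool apply_moves, never from a script. Its argument "moves" is a list of rows, each a list of 7 numbers: the turn, a rotation vector about the tool's x, y, z scaled (see below), then the shift along the tool's x, y, z scaled (see below), then the opening, from -1 (shut) to 1 (fully open). A call has exactly 8 rows; each row shifts and turns the commanded pose from where the row before left it, along the tool's axes as they then stand; what a row does not reach is not made up. The controller multiplies each number of a shift by 1000 mm and each number of a turn by 6 degrees. A row lasts 1/12 s, in which the tool goes at most 41.7 mm and 7.16 degrees, less where a joint would pass 70% of its speed; a pose out of reach is approached as far as the arm can. A call with a number of a shift or a turn outside -1 to 1 is refused whole. A call with a gripper value outside its range is refused whole. The fingers move at their own pace and stop on an object; "grip_force" is the grip in N (left out, the last holds). Time passes only in rows, so rows that do not move let the fingers close, or fill a call up. It gives the time, the measured TCP pose, the force, the opening and the grip force at its end, in the units of the state.
- telemetry.get_obs(): the state, without advancing time (a new reading comes with each control period).
- grab_frame(name): name is "scene" or "top"; returns the picture (400x640x3 uint8, blue, green, red); there is no depth.
- calibration(name): a dict with "fx", "fy", "cx", "cy" (pixels), "k1" (the pictures are not rectified: a ray, as slopes to the right and down, at radius r is drawn at 1 + k1 r^2 times it, then the intrinsics apply), "world_from_camera" (4x4, takes a point from camera to world coordinates). Camera axes: x right, y down, z forward; pixel columns grow to the right and rows downward; lengths in m; the calibration is good to about 2 mm. A picture is of the moment at which its call begins. calibration takes no time and is no camera call.
- order.hand_in(): hands the job in; it is judged then, once.
Trained networks look in the newest picture that a camera, given by its name, has taken for a name from the list of things; names that differ only in an ending like _2 or _b are one class to them, and where a whole thing is asked for, a point or a joint stands for the part that bears it (a point fixed in the world has none). Each returns a list of dicts, best first, with "p" (0 to 1); they miss things now and then, are a little off and sometimes report something else, mostly with a low value. They report only what shows in the picture. A call takes as long as a camera call.
- silhouettes(thing, camera): "mask" (400x640 bool, what is visible of it) and "extent" ([centre column, centre row, width, height] in pixels, round what is visible of it).
The state is a dict: "clock": time; "joints": joint angles; "qvel": joint speeds; "tau": joint torques, N m; "tcp_pos": TCP position; "orientation": TCP orientation; "contact_force": force on the tool from outside, world axes, zero at the start; "moment": the same for the moment, N m; "grip_width": finger opening in m; "gripper_force": force on a finger pad.
Only numpy, scipy, OpenCV 4.12 (cv2) and the standard library are available. Lean on these libraries where they do the work, as an engineer would, in place of code of your own. Each camera call takes 0.05 s, during which the arm holds its last target. There are 200 camera calls.

## Working session

There is one attempt and no reset: what is moved stays moved. The work goes in short steps, Python scripts to look and compute and a tool call to move; the robot and the scene stay as the last step left them, time stands still between calls to the robot, and variables do not carry over. Pictures are saved under pics/ and viewed, at most 10 in all, crops included, and the job is handed in when it is done.

Besides the shell and the picture viewer there is one more tool, called as name([rows], argument=value, ...), one row to a line, values as JSON. apply_moves: Moves the arm, as the interface text tells. Its arguments: {"type":"object","properties":{"moves":{"type":"array"},"grip_force":{"type":"number"}},"required":["moves"]}

```bash
ls; mkdir -p pics; python3 - <<'E'
from bench import *
import cv2,numpy as np
for n in("scene","top"):
    cv2.imwrite(f"pics/{n}0.png",grab_frame(n)); c=calibration(n); print(n,{k:np.round(v,4).tolist() for k,v in c.items()})
    for t in("cover","defenders","rail","vise","oil","jar","tin"):
        for d in silhouettes(t,n)[:2]: print(t,round(d["p"],2),np.round(d["extent"]),d["mask"].sum())
o=telemetry.get_obs(); print({k:np.round(v,3).tolist() for k,v in o.items()})
E
```

```text
pics
scene {'fx': 372.0904, 'fy': 372.0904, 'cx': 314.4856, 'cy': 204.0791, 'k1': -0.0144, 'world_from_camera': [[0.7707, 0.4882, -0.4095, 1.1103], [0.6371, -0.6024, 0.4808, -0.6156], [-0.0119, -0.6314, -0.7753, 1.079], [0.0, 0.0, 0.0, 1.0]]}
cover 0.83 [230. 254.  30.  26.] 539
defenders 0.84 [227. 250.  53.  59.] 1197
defenders 0.3 [375. 224.  20.  30.] 490
rail 0.87 [306. 196.  76.  83.] 1226
oil 0.72 [357. 233.  20.  35.] 549
jar 0.95 [375. 224.  22.  35.] 510
tin 0.67 [360. 154.  75.  56.] 2616
tin 0.66 [330. 271.  26.  35.] 710
top {'fx': 365.833, 'fy': 365.833, 'cx': 316.6086, 'cy': 203.9251, 'k1': -0.0201, 'world_from_camera': [[0.0571, -0.9749, 0.215, 0.2946], [-0.9984, -0.0546, 0.0177, -0.0129], [-0.0055, -0.2156, -0.9765, 1.3931], [0.0, 0.0, 0.0, 1.0]]}
cover 0.74 [398. 245.  18.  27.] 392
defenders 0.96 [400. 241.  52.  30.] 763
rail 0.67 [320. 160.  19.  20.] 292
vise 0.88 [232. 208.  53.  88.] 2751
oil 0.54 [320. 160.  13.  21.] 257
jar 0.78 [295. 161.  18.  24.] 343
jar 0.43 [400. 243.  48.  24.] 662
tin 0.72 [364. 160.  21.  25.] 366
tin 0.53 [314. 223.  41.  92.] 1113
{'clock': 0.8, 'joints': [-1.421, 0.477, 0.022, 1.555, -0.011, 1.109, -0.083], 'qvel': [-0.0, -0.002, 0.001, 0.001, -0.001, 0.0, -0.001], 'tau': [0.0, -59.626, 1.606, -28.154, 0.012, 0.001, -0.0], 'tcp_pos': [0.172, 0.653, 0.25], 'orientation': [0.404, 3.116, 0.0], 'contact_force': [1.012, 0.91, -0.111], 'moment': [-0.028, -0.052, 0.036], 'gripper_force': 0.0, 'grip_width': 0.086}
```

```bash
python3 - <<'E'
import cv2
a=cv2.imread("pics/scene0.png");cv2.imwrite("pics/s1.png",cv2.resize(a[110:310,180:440],(780,600),interpolation=cv2.INTER_CUBIC))
a=cv2.imread("pics/top0.png");cv2.imwrite("pics/t1.png",cv2.resize(a[110:310,180:440],(780,600),interpolation=cv2.INTER_CUBIC))
E
```

```text
(no output)
```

View pics/s1.png

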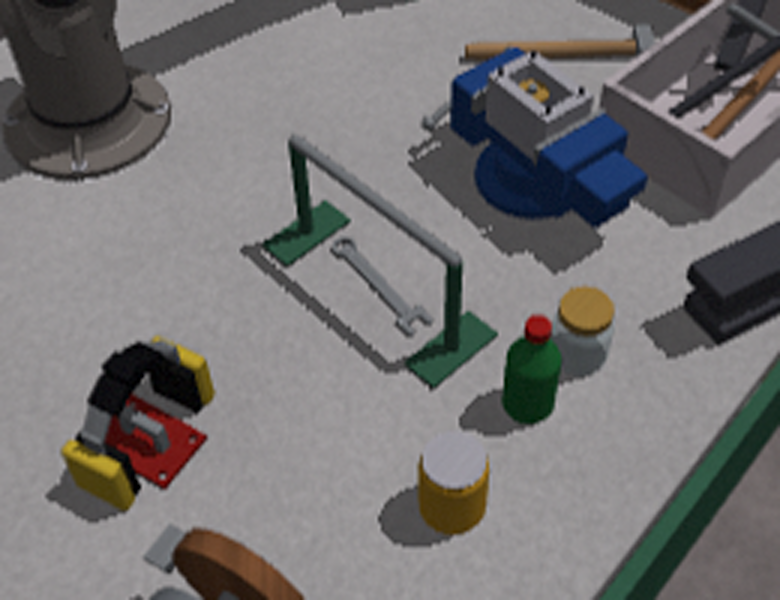

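View pics/t1.png

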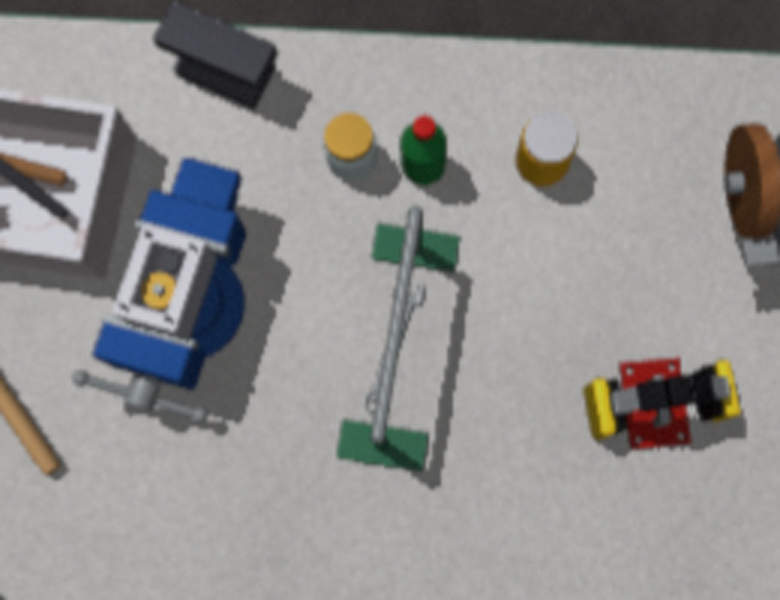

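```bash
python3 - <<'E'
import cv2,numpy as np
s=cv2.imread("pics/scene0.png");t=cv2.imread("pics/top0.png")
C=np.zeros((600,800,3),np.uint8)
def put(im,x,y,w,h,k,ox,oy):
    C[oy:oy+h*k,ox:ox+w*k]=cv2.resize(im[y:y+h,x:x+w],None,fx=k,fy=k,interpolation=cv2.INTER_LANCZOS4)
put(t,213,181,50,42,7,0,0); put(t,373,225,56,38,7,0,300)
put(s,200,221,54,60,6,400,0); put(s,338,124,48,38,6,400,368)
cv2.imwrite("pics/m1.png",C)
E
```

```text
(no output)
```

View pics/m1.png

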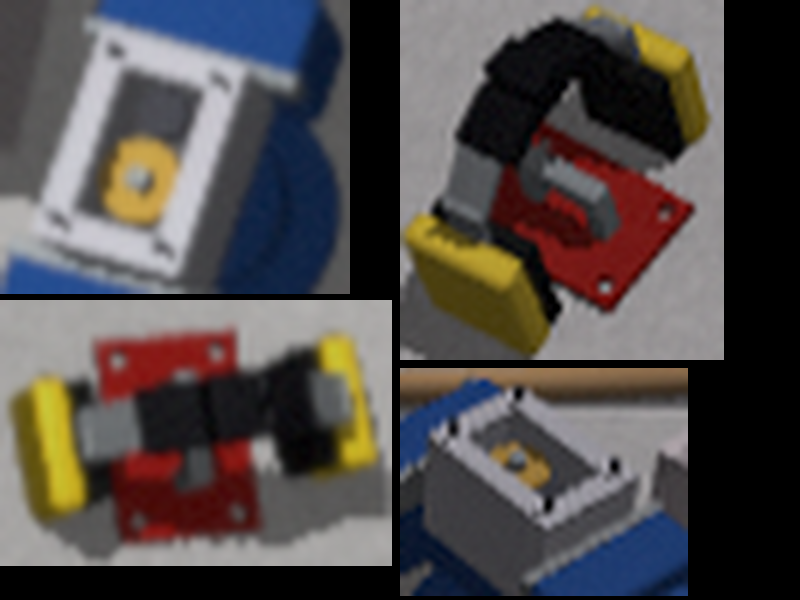

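```bash
cat > h.py <<'E'
from bench import *
import cv2,numpy as np
from scipy.optimize import least_squares
from scipy.spatial.transform import Rotation as R
CAL={n:calibration(n) for n in("scene","top")}
def proj(n,P):
    c=CAL[n];T=np.linalg.inv(np.array(c["world_from_camera"]))
    p=np.atleast_2d(P)@T[:3,:3].T+T[:3,3]; s=p[:,:2]/p[:,2:]
    s=s*(1+c["k1"]*(s**2).sum(1,keepdims=True))
    return s*[c["fx"],c["fy"]]+[c["cx"],c["cy"]]
def put(q,P):
    P=np.atleast_2d(np.array(P,float)); c,s=np.cos(q[2]),np.sin(q[2])
    return np.c_[q[0]+c*P[:,0]-s*P[:,1],q[1]+s*P[:,0]+c*P[:,1],P[:,2]]
def fit(obs,q0):
    "obs: list of (cam, pts Nx3 local, pix Nx2)"
    f=lambda q:np.concatenate([(proj(n,put(q,P))-u).ravel() for n,P,u in obs])
    r=least_squares(f,q0,loss="soft_l1"); return r.x,f(r.x).reshape(-1,2)
def pick(L,x0,y0,k,ox=0,oy=0): return (np.array(L,float)-[ox,oy]+.5)/k-.5+[x0,y0]
E
cat > f1.py <<'E'
from h import *
A=lambda *l:pick(l,213,181,7); B=lambda *l:pick(l,373,225,7,0,300); C=lambda *l:pick(l,200,221,6,400,0); D=lambda *l:pick(l,338,124,6,400,368)
Z=lambda *l:pick(l,180,110,3)
best=None
# housing
st=lambda *s:[[.044*a,.027*b,.171] for a,b in s]
# top: image up=+x world, left=+y
obs=[("top",st((1,1),(1,-1),(-1,1),(-1,-1)),A((115,47),(220,78),(58,218),(163,245)))]
q,r=fit(obs,[.5,.3,-.3]);print("vise top",q,abs(r).max())
sc=D((518,394),(452,428),(614,466),(548,504)); p=proj("scene",put(q,st((1,1),(1,-1),(-1,1),(-1,-1)))); print(p-0,sc)
from itertools import permutations
pm=min(permutations(range(4)),key=lambda s:abs(p-sc[list(s)]).sum())
q,r=fit(obs+[("scene",obs[0][1],sc[list(pm)])],q);print("vise",q,r.round(2).tolist());V=q
h=lambda *s:[[.044*a,.027*b,.006] for a,b in s]
k=lambda *s:[[.055*a,.038*b,.008] for a,b in s]
obs=[("top",h((1,1),(1,-1),(-1,1),(-1,-1)),B((118,362),(216,355),(138,522),(238,512))),("top",k((1,1),(1,-1),(-1,1),(-1,-1)),B((93,343),(233,332),(120,541),(262,527)))]
q,r=fit(obs,[.5,-.2,0]);print("cover top",q,r.round(2).tolist())
print(proj("scene",put(q,k((1,1),(1,-1),(-1,1),(-1,-1)))),C((693,208),(612,310)))
Cv=q
b=[[.13,0,.165],[-.13,0,.165]]
q,r=fit([("top",b,Z((415,214),(379.5,436))),("scene",b,Z((455,258),(297,144)))],[.5,0,0]);print("rail",q,r.round(2).tolist())
E
python3 f1.py
```

```text
vise top [ 0.55601581  0.29832352 -0.21592762] 0.22780896804988515
[[373.13165172 139.98141622]
 [362.22905235 146.24201117]
 [356.90791865 127.87161738]
 [346.10869675 133.75005636]] [[357.25       127.91666667]
 [346.25       133.58333333]
 [373.25       139.91666667]
 [362.25       146.25      ]]
vise [ 0.55620203  0.29853955 -0.2196244 ] [[0.09, 0.16], [-0.14, -0.17], [-0.06, -0.3], [-0.11, 0.08], [-0.06, 0.09], [0.0, -0.01], [-0.22, -0.06], [-0.05, 0.13]]
cover top [ 0.46165067 -0.3041071   0.14566563] [[-0.17, -0.23], [-0.15, -0.5], [0.01, 0.04], [-0.06, 0.17], [0.26, -0.19], [-0.0, -0.39], [0.17, 0.49], [-0.06, 0.65]]
[[248.34284924 254.25430029]
 [234.00944588 271.52968762]
 [223.04602392 240.20632567]
 [208.32858185 256.51005098]] [[248.41666667 255.25      ]
 [234.91666667 272.25      ]]
rail [ 0.5189967   0.02266227 -0.09409207] [[-0.34, -0.44], [-0.2, -0.27], [-0.15, 0.5], [-0.94, -0.65]]
```

```bash
cat > ov.py <<'E'
from h import *
def box(x,y0,y1,z0,z1): return [[a,b,c] for a in(-x,x) for b in(y0,y1) for c in(z0,z1)]
E=[(a,b) for a in range(8) for b in range(8) if a<b and bin(a^b).count("1")==1]
D=[box(.035,.052,.086,0,.08),box(.035,-.086,-.052,0,.08),box(.017,-.013,.013,.122,.150)]
def draw(q,name,k=6,src="0",W=60):
    out=[]
    for n in("top","scene"):
        im=cv2.imread(f"pics/{n}{src}.png"); c=proj(n,put(q,[[0,0,.07]]))[0].round().astype(int)-W//2
        cr=cv2.resize(im[c[1]:c[1]+W,c[0]:c[0]+W],None,fx=k,fy=k,interpolation=cv2.INTER_CUBIC); pl=cr.copy()
        for bx,col in zip(D,((255,0,255),(255,255,0),(0,255,0))):
            u=((proj(n,put(q,bx))-c+.5)*k-.5).round().astype(int)
            for a,b in E: cv2.line(cr,tuple(map(int,u[a])),tuple(map(int,u[b])),col,1)
        out.append(cr); print(n,c)
    cv2.imwrite(name,np.hstack(out))
if __name__=="__main__": draw([.462,-.304,.2],"pics/ov1.png")
E
python3 ov.py
```

```text
top [372 212]
scene [195 215]
```

View pics/ov1.png

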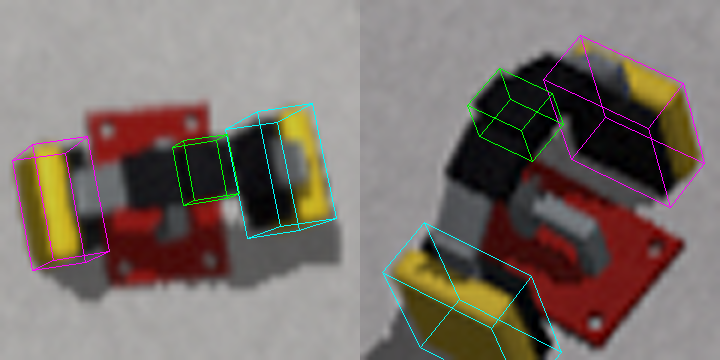

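```bash
cat > plan.py <<'E'
from h import *
import sys
def state():
    o=telemetry.get_obs(); M=R.from_rotvec(o["orientation"]).as_matrix()
    return np.array(o["tcp_pos"]),M,o
def yaw(M): return np.arctan2(M[1,1],M[0,1])
def plan(segs):
    "segs: (x,y,z,yaw,n,grip); prints rows [rx,ry,rz,x,y,z,g]; tilt corrected in the first segment"
    p,M,o=state(); print("t",round(o["clock"],2),"pos",p.round(4),"yaw",round(yaw(M),4),"tilt",np.round(M[:2,2],4),"q",np.round(o["joints"],2),"F",np.round(o["contact_force"],1),"w",round(o["grip_width"],4))
    for x,y,z,a,n,g in segs:
        T=np.array([[-np.sin(a)*-1*-1,np.cos(a),0],[0,0,0],[0,0,-1]],float)
        yv=np.array([np.cos(a),np.sin(a),0]);zv=np.array([0,0,-1.]);T=np.c_[np.cross(yv,zv),yv,zv]
        for i in range(n):
            k=n-i; rv=R.from_matrix(M.T@T).as_rotvec()/k/np.deg2rad(6); d=M.T@((np.array([x,y,z])-p)/k)
            rv=rv.round(3 if n>1 else 3); d=d.round(4)
            print([float(v)+0 for v in rv]+[float(v)+0 for v in d]+[g])
            p=p+M@d; M=M@R.from_rotvec(rv*np.deg2rad(6)).as_matrix()
    print("end",p.round(4),round(yaw(M),4))
if __name__=="__main__": plan(eval(sys.argv[1]))
E
python3 plan.py "[(.40,.54,.32,1.0,8,1),(.57,.2,.32,.6,10,1),(.565,-.02,.32,.4,6,1),(.462,-.304,.26,.2,8,1)]"
```

```text
t 0.8 pos [0.1721 0.6527 0.25  ] yaw 1.3131 tilt [0. 0.] q [-1.42  0.48  0.02  1.56 -0.01  1.11 -0.08] F [ 1.   0.9 -0.1] w 0.0855
[0.0, 0.0, 0.374, -0.0311, -0.0064, -0.0087, 1]
[0.0, 0.0, 0.374, -0.0314, -0.0051, -0.0088, 1]
[0.0, 0.0, 0.374, -0.0315, -0.0039, -0.0087, 1]
[0.0, 0.0, 0.374, -0.0317, -0.0027, -0.0088, 1]
[0.0, 0.0, 0.373, -0.0318, -0.0014, -0.0087, 1]
[0.0, 0.0, 0.374, -0.0318, -0.0002, -0.0088, 1]
[0.0, 0.0, 0.373, -0.0317, 0.0011, -0.0087, 1]
[0.0, 0.0, 0.374, -0.0317, 0.0023, -0.0088, 1]
[0.0, 0.0, 0.382, -0.0327, -0.0194, 0.0, 1]
[0.0, 0.0, 0.382, -0.0334, -0.0181, 0.0, 1]
[0.0, 0.0, 0.382, -0.0341, -0.0168, 0.0, 1]
[0.0, 0.0, 0.382, -0.0348, -0.0154, 0.0, 1]
[0.0, 0.0, 0.382, -0.0354, -0.014, 0.0, 1]
[0.0, 0.0, 0.382, -0.0359, -0.0125, 0.0, 1]
[0.0, 0.0, 0.382, -0.0363, -0.0111, 0.0, 1]
[0.0, 0.0, 0.382, -0.0368, -0.0096, 0.0, 1]
[0.0, 0.0, 0.382, -0.0371, -0.0082, 0.0, 1]
[0.0, 0.0, 0.381, -0.0374, -0.0066, 0.0, 1]
[0.0, 0.0, 0.318, -0.0298, -0.0214, 0.0, 1]
[0.0, 0.0, 0.318, -0.0305, -0.0204, 0.0, 1]
[0.0, 0.0, 0.319, -0.0312, -0.0194, 0.0, 1]
[0.0, 0.0, 0.318, -0.0318, -0.0183, 0.0, 1]
[0.0, 0.0, 0.319, -0.0323, -0.0172, 0.0, 1]
[0.0, 0.0, 0.318, -0.0329, -0.0162, 0.0, 1]
[0.0, 0.0, 0.239, -0.0277, -0.0257, 0.0075, 1]
[0.0, 0.0, 0.239, -0.0283, -0.025, 0.0075, 1]
[0.0, 0.0, 0.239, -0.0289, -0.0243, 0.0075, 1]
[0.0, 0.0, 0.239, -0.0295, -0.0235, 0.0075, 1]
[0.0, 0.0, 0.239, -0.0301, -0.0228, 0.0075, 1]
[0.0, 0.0, 0.238, -0.0307, -0.022, 0.0075, 1]
[0.0, 0.0, 0.239, -0.0313, -0.0212, 0.0075, 1]
[0.0, 0.0, 0.238, -0.0317, -0.0205, 0.0075, 1]
end [ 0.462 -0.304  0.26 ] 0.2
```

apply_moves([
  [0,0,0.37,-0.031,-0.006,-0.009,1],
  [0,0,0.37,-0.031,-0.005,-0.009,1],
  [0,0,0.37,-0.0315,-0.004,-0.009,1],
  [0,0,0.37,-0.0315,-0.0025,-0.009,1],
  [0,0,0.37,-0.032,-0.0015,-0.009,1],
  [0,0,0.37,-0.032,0,-0.009,1],
  [0,0,0.37,-0.0315,0.001,-0.009,1],
  [0,0,0.37,-0.0315,0.0025,-0.009,1],
])

```text
clock: 1.47
tcp_pos: [0.4011, 0.5404, 0.3227]
orientation: [0.883, 3.015, 0.001]
contact_force: [-0.1, 1.1, 0.6]
grip_width: 0.0852
gripper_force: 0.0
```

apply_moves([
  [0,0,0.38,-0.0325,-0.0195,0,1],
  [0,0,0.38,-0.0335,-0.018,0,1],
  [0,0,0.38,-0.034,-0.017,0,1],
  [0,0,0.38,-0.035,-0.0155,0,1],
  [0,0,0.38,-0.0355,-0.014,0,1],
  [0,0,0.38,-0.036,-0.0125,0,1],
  [0,0,0.38,-0.0365,-0.011,0,1],
  [0,0,0.38,-0.037,-0.0095,0,1],
])

```text
clock: 2.13
tcp_pos: [0.5377, 0.2675, 0.3223]
orientation: [1.349, 2.837, 0.001]
contact_force: [0.4, -0.4, -0.3]
grip_width: 0.0852
gripper_force: 0.0
```

apply_moves([
  [0,0,0.38,-0.037,-0.008,0,1],
  [0,0,0.38,-0.0375,-0.0065,0,1],
  [0,0,0.32,-0.03,-0.0215,0,1],
  [0,0,0.32,-0.0305,-0.0205,0,1],
  [0,0,0.32,-0.031,-0.0195,0,1],
  [0,0,0.32,-0.032,-0.0185,0,1],
  [0,0,0.32,-0.0325,-0.017,0,1],
  [0,0,0.32,-0.033,-0.016,0,1],
])

```text
clock: 2.8
tcp_pos: [0.5676, -0.0206, 0.3223]
orientation: [1.732, 2.62, 0.001]
contact_force: [0.7, 0.4, 0.4]
grip_width: 0.0854
gripper_force: 0.0
```

```bash
python3 plan.py "[(.462,-.304,.26,.2,12,1),(.462,-.304,.26,.2,1,1),(.462,-.304,.26,.2,1,1),(.462,-.304,.26,.2,1,1),(.462,-.304,.26,.2,1,1)]"
```

```text
t 2.8 pos [ 0.5676 -0.0206  0.3223] yaw 0.4025 tilt [0.0006 0.0004] q [-0.48  0.25  0.5   1.75 -0.13  1.17  0.46] F [0.7 0.4 0.4] w 0.0854
[0.001, 0.0, 0.161, -0.0183, -0.0174, 0.0052, 1]
[0.001, 0.0, 0.161, -0.0186, -0.017, 0.0052, 1]
[0.0, 0.0, 0.161, -0.0188, -0.0167, 0.0052, 1]
[0.001, 0.0, 0.161, -0.0191, -0.0164, 0.0052, 1]
[0.0, 0.0, 0.161, -0.0194, -0.0161, 0.0052, 1]
[0.001, 0.0, 0.161, -0.0197, -0.0157, 0.0052, 1]
[0.0, 0.0, 0.161, -0.0199, -0.0154, 0.0052, 1]
[0.001, 0.0, 0.161, -0.0202, -0.0151, 0.0052, 1]
[0.0, 0.0, 0.161, -0.0205, -0.0147, 0.0052, 1]
[0.001, -0.001, 0.162, -0.0207, -0.0144, 0.0051, 1]
[0.0, 0.0, 0.161, -0.0209, -0.0141, 0.0052, 1]
[0.001, -0.001, 0.162, -0.0212, -0.0137, 0.0051, 1]
[0.0, 0.0, 0.0, 0.0, 0.0, 0.0, 1]
[0.0, 0.0, 0.0, 0.0, 0.0, 0.0, 1]
[0.0, 0.0, 0.0, 0.0, 0.0, 0.0, 1]
[0.0, 0.0, 0.0, 0.0, 0.0, 0.0, 1]
end [ 0.462 -0.304  0.26 ] 0.2
```

apply_moves([
  [0,0,0.16,-0.0185,-0.0175,0.005,1],
  [0,0,0.16,-0.0185,-0.017,0.005,1],
  [0,0,0.16,-0.019,-0.0165,0.005,1],
  [0,0,0.16,-0.019,-0.0165,0.005,1],
  [0,0,0.16,-0.0195,-0.016,0.005,1],
  [0,0,0.16,-0.0195,-0.016,0.005,1],
  [0,0,0.16,-0.02,-0.0155,0.005,1],
  [0,0,0.16,-0.02,-0.015,0.005,1],
])

```text
clock: 3.47
tcp_pos: [0.4972, -0.209, 0.282]
orientation: [1.903, 2.499, 0.001]
contact_force: [-0.1, 0.0, -0.3]
grip_width: 0.0852
gripper_force: 0.0
```

apply_moves([
  [0,0,0.16,-0.0205,-0.0145,0.005,1],
  [0,0,0.16,-0.0205,-0.0145,0.005,1],
  [0,0,0.16,-0.021,-0.014,0.005,1],
  [0,0,0.16,-0.021,-0.014,0.005,1],
  [0,0,0,0,0,0,1],
  [0,0,0,0,0,0,1],
  [0,0,0,0,0,0,1],
  [0,0,0,0,0,0,1],
])

```text
clock: 4.13
tcp_pos: [0.4633, -0.3012, 0.2621]
orientation: [1.982, 2.437, 0.001]
contact_force: [-0.1, 1.5, 1.2]
grip_width: 0.0858
gripper_force: 0.0
```

```bash
python3 - <<'E'
from plan import *
import ov
for n in("scene","top"): cv2.imwrite(f"pics/{n}1.png",grab_frame(n))
plan([(.462,-.304,.149,.2,14,1),(.462,-.304,.149,.2,2,1)])
p,M,o=state()
ov.D=[ov.D[0],ov.D[1],ov.D[2]]
ov.draw([.462,-.304,.2],"pics/ov2.png",k=5,src="1",W=80)
print(proj("top",p),proj("scene",p))
E
```

```text
t 4.23 pos [ 0.4633 -0.3012  0.2621] yaw 0.2052 tilt [0.0004 0.0004] q [-0.07  0.3   0.66  1.87 -0.21  1.04  0.88] F [1.1 0.7 0.4] w 0.0857
[0.0, 0.0, 0.004, -0.0002, -0.0001, 0.0081, 1]
[0.0, 0.0, 0.004, -0.0002, -0.0001, 0.0081, 1]
[0.0, 0.0, 0.003, -0.0002, -0.0001, 0.0081, 1]
[0.0, 0.0, 0.004, -0.0002, -0.0001, 0.0081, 1]
[0.0, 0.0, 0.003, -0.0002, -0.0001, 0.0081, 1]
[0.001, 0.0, 0.004, -0.0002, -0.0002, 0.0081, 1]
[0.0, 0.0, 0.003, -0.0002, -0.0001, 0.0081, 1]
[0.001, 0.0, 0.004, -0.0002, -0.0002, 0.0081, 1]
[0.0, 0.0, 0.003, -0.0002, -0.0001, 0.0081, 1]
[0.001, -0.001, 0.004, -0.0001, -0.0002, 0.008, 1]
[0.0, 0.0, 0.003, -0.0002, -0.0001, 0.0081, 1]
[0.001, -0.001, 0.004, -0.0001, -0.0002, 0.008, 1]
[0.0, 0.0, 0.003, -0.0002, -0.0001, 0.0081, 1]
[0.001, -0.001, 0.004, -0.0001, -0.0002, 0.008, 1]
[0.0, 0.0, 0.0, 0.0, 0.0, 0.0, 1]
[0.0, 0.0, 0.0, 0.0, 0.0, 0.0, 1]
end [ 0.4619 -0.304   0.149 ] 0.2
top [362 202]
scene [185 205]
[[414.29238675 234.52322933]] [[212.27881867 207.80264064]]
```

View pics/ov2.png

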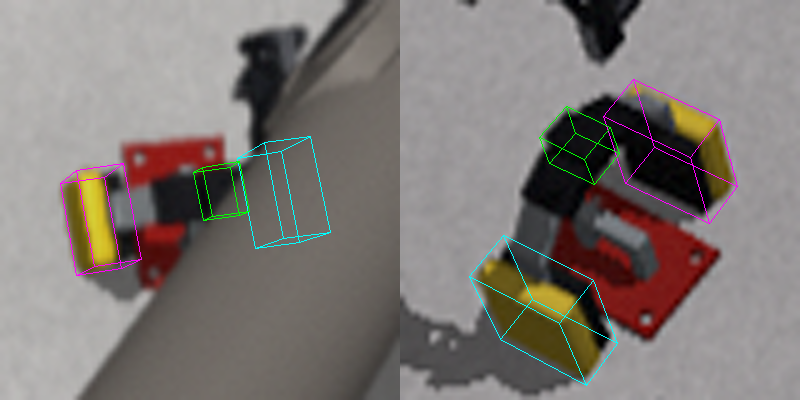

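apply_moves([
  [0,0,0.01,-0.0005,-0.0005,0.018,1],
  [0,0,0.01,-0.0005,-0.0005,0.018,1],
  [0,0,0.01,-0.0005,-0.0005,0.018,1],
  [0,0,0.01,-0.0005,0,0.018,1],
  [0,0,0.01,-0.0005,0,0.016,1],
  [0,0,0,0,0,0.013,1],
  [0,0,0,0,0,0.01,1],
  [0,0,0,0,0,0,1],
])

```text
clock: 4.9
tcp_pos: [0.461, -0.3037, 0.1492]
orientation: [-1.988, -2.429, 0.001]
contact_force: [0.4, -0.1, 0.0]
grip_width: 0.0859
gripper_force: 0.0
```

apply_moves([
  [0,0,0,0,0,0,0],
  [0,0,0,0,0,0,-0.3],
  [0,0,0,0,0,0,-0.5],
  [0,0,0,0,0,0,-0.7],
  [0,0,0,0,0,0,-0.8],
  [0,0,0,0,0,0,-1],
  [0,0,0,0,0,0,-1],
  [0,0,0,0,0,0,-1],
], grip_force=45)

```text
clock: 5.57
tcp_pos: [0.4624, -0.3053, 0.1519]
orientation: [1.99, 2.429, 0.001]
contact_force: [-0.1, 1.0, 6.4]
grip_width: 0.033
gripper_force: 46.6
```

```bash
python3 - <<'E'
from plan import *
p,M,o=state()
x,y=p[:2]
plan([(x,y,p[2]+.02,yaw(M),3,-1),(x,y,p[2]+.16,yaw(M),5,-1)])
print(o["gripper_force"])
E
```

```text
t 5.57 pos [ 0.4624 -0.3053  0.1519] yaw 0.198 tilt [ 0.0019 -0.0004] q [ 0.01  0.45  0.59  1.97 -0.34  0.82  0.99] F [-0.1  1.   6.4] w 0.033
[0.006, 0.002, 0.0, 0.0, 0.0, -0.0067, -1]
[0.005, 0.003, 0.0, 0.0, 0.0, -0.0066, -1]
[0.006, 0.002, 0.0, 0.0, 0.0, -0.0067, -1]
[0.0, 0.0, 0.0, 0.0, 0.0, -0.028, -1]
[0.0, 0.0, 0.0, 0.0, 0.0, -0.028, -1]
[0.0, 0.0, 0.0, 0.0, 0.0, -0.028, -1]
[0.0, 0.0, 0.0, 0.0, 0.0, -0.028, -1]
[0.0, 0.0, 0.0, 0.0, 0.0, -0.028, -1]
end [ 0.4624 -0.3053  0.3119] 0.198
46.58561777556315
```

apply_moves([
  [0,0,0,0,0,-0.006,-1],
  [0,0,0,0,0,-0.01,-1],
  [0,0,0,0,0,-0.02,-1],
  [0,0,0,0,0,-0.03,-1],
  [0,0,0,0,0,-0.035,-1],
  [0,0,0,0,0,-0.035,-1],
  [0,0,0,0,0,-0.035,-1],
  [0,0,0,0,0,-0.035,-1],
])

```text
clock: 6.23
tcp_pos: [0.4604, -0.3051, 0.359]
orientation: [-1.992, -2.428, 0.0]
contact_force: [0.0, -0.1, -1.7]
grip_width: 0.0329
gripper_force: 45.6
```

```bash
python3 - <<'E'
from plan import *
plan([(.519,.0227,.365,-.094,16,-1)])
for n in("scene","top"): cv2.imwrite(f"pics/{n}2.png",grab_frame(n))
for d in silhouettes("defenders","scene")[:1]: print(d["p"],d["extent"])
p,M,o=state()
import ov
ov.D=[[[a,b,c+p[2]-.1519] for a,b,c in bx] for bx in ov.D]
E
```

```text
t 6.23 pos [ 0.4604 -0.3051  0.359 ] yaw 0.1967 tilt [-0.0006  0.0002] q [-0.11  0.21  0.7   1.74 -0.14  1.24  0.82] F [ 0.  -0.1 -1.7] w 0.0329
[0.0, 0.0, 0.173, 0.0194, 0.0076, -0.0004, -1]
[0.0, 0.0, 0.174, 0.0195, 0.0072, -0.0004, -1]
[0.0, 0.0, 0.173, 0.0196, 0.0069, -0.0004, -1]
[0.0, 0.0, 0.174, 0.0198, 0.0065, -0.0004, -1]
[0.0, 0.0, 0.173, 0.0199, 0.0062, -0.0004, -1]
[-0.001, 0.0, 0.174, 0.02, 0.0058, -0.0004, -1]
[0.0, 0.0, 0.173, 0.0201, 0.0054, -0.0004, -1]
[-0.001, 0.0, 0.174, 0.0202, 0.0051, -0.0003, -1]
[0.0, 0.0, 0.173, 0.0203, 0.0047, -0.0004, -1]
[-0.001, 0.0, 0.174, 0.0203, 0.0043, -0.0003, -1]
[0.0, 0.0, 0.173, 0.0204, 0.004, -0.0004, -1]
[-0.001, 0.0, 0.174, 0.0205, 0.0036, -0.0003, -1]
[0.0, -0.001, 0.173, 0.0206, 0.0032, -0.0003, -1]
[-0.001, 0.0, 0.174, 0.0206, 0.0029, -0.0004, -1]
[0.0, -0.001, 0.173, 0.0206, 0.0025, -0.0004, -1]
[-0.001, 0.0, 0.174, 0.0207, 0.0021, -0.0003, -1]
end [0.519  0.0227 0.365 ] -0.094
0.16 [358.5, 232.4, 18.6, 37.7]
```

apply_moves([
  [0,0,0.174,0.0195,0.0075,-0.0005,-1],
  [0,0,0.174,0.0195,0.007,-0.0005,-1],
  [0,0,0.174,0.0195,0.007,-0.0005,-1],
  [0,0,0.174,0.02,0.0065,-0.0005,-1],
  [0,0,0.174,0.02,0.006,-0.0005,-1],
  [0,0,0.174,0.02,0.006,-0.0005,-1],
  [0,0,0.174,0.02,0.0055,-0.0005,-1],
  [0,0,0.174,0.02,0.005,-0.0005,-1],
])

```text
clock: 7.05
tcp_pos: [0.4892, -0.1399, 0.3594]
orientation: [-2.163, -2.275, 0.003]
contact_force: [0.0, -0.5, -1.6]
grip_width: 0.0331
gripper_force: 45.6
```

apply_moves([
  [0,0,0.174,0.02,0.0045,0,-1],
  [0,0,0.174,0.0205,0.0045,0,-1],
  [0,0,0.174,0.0205,0.004,0,-1],
  [0,0,0.174,0.0205,0.0035,0,-1],
  [0,0,0.174,0.0205,0.003,0,-1],
  [0,0,0.174,0.0205,0.003,0,-1],
  [0,0,0.174,0.019,0.0025,0,-1],
  [0,0,0,0,0,0,-1],
])

```text
clock: 7.72
tcp_pos: [0.5151, 0.0052, 0.3591]
orientation: [-2.296, -2.14, 0.003]
contact_force: [-0.0, 0.8, -2.1]
grip_width: 0.0331
gripper_force: 45.6
```

```bash
python3 - <<'E'
from plan import *
import ov
p,M,o=state()
for n in("scene","top"): cv2.imwrite(f"pics/{n}3.png",grab_frame(n))
plan([(.519,.0227,p[2],-.094,1,-1)])
dz=p[2]-.1515
ov.D=[[[a,b,c+dz] for a,b,c in bx] for bx in ov.D]
B=[[x,b,c] for x in(-.13,.13) for b in(-.008,.008) for c in(.157,.173)]
q=[p[0],p[1],yaw(M)]
out=[]
for n in("top","scene"):
    im=cv2.imread(f"pics/{n}3.png");k=4;W,H=100,140; c=(proj(n,[.52,.02,.25])[0]-[W/2,H/2]).round().astype(int)
    cr=cv2.resize(im[c[1]:c[1]+H,c[0]:c[0]+W],None,fx=k,fy=k,interpolation=cv2.INTER_CUBIC)
    for bx,col,qq in [(b,cl,q) for b,cl in zip(ov.D,((255,0,255),(255,255,0),(0,255,0)))]+[(B,(0,0,255),[.519,.0227,-.094])]:
        u=((proj(n,put(qq,bx))-c+.5)*k-.5).round().astype(int)
        for a,b in ov.E: cv2.line(cr,tuple(map(int,u[a])),tuple(map(int,u[b])),col,1)
    out.append(cr)
cv2.imwrite("pics/ov3.png",np.hstack(out))
E
```

```text
t 7.82 pos [0.5148 0.0008 0.3595] yaw -0.0738 tilt [-0.0031 -0.0011] q [-0.57  0.12  0.5   1.81 -0.06  1.23 -0.13] F [ 0.1 -1.  -1.4] w 0.033
[-0.029, 0.013, 0.193, 0.0221, 0.0026, 0.0004, -1]
end [0.519  0.0227 0.3591] -0.094
```

View pics/ov3.png

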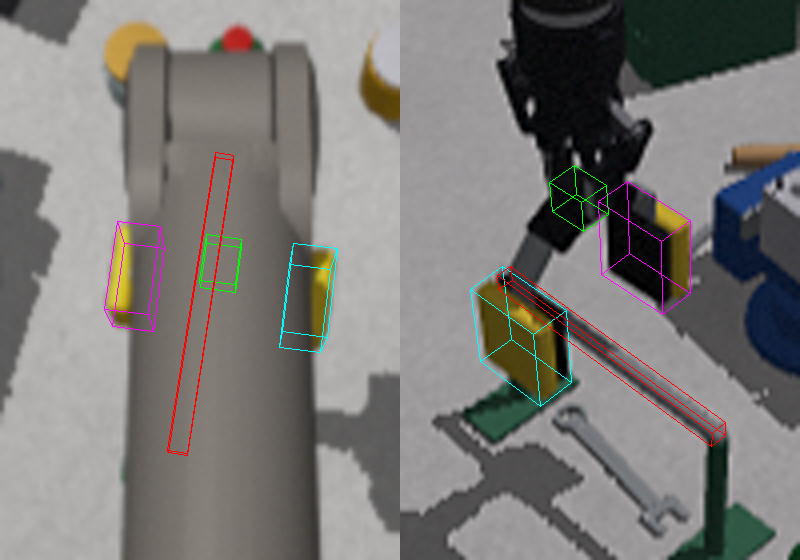

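apply_moves([
  [0,0,0.07,0.008,0.001,0,-1],
  [0,0,0.07,0.008,0.001,0,-1],
  [0,0,0.06,0.006,0.0005,0,-1],
  [0,0,0,0,0,0,-1],
  [0,0,0,0,0,0.004,-1],
  [0,0,0,0,0,0.008,-1],
  [0,0,0,0,0,0.012,-1],
  [0,0,0,0,0,0.012,-1],
])

```text
clock: 8.48
tcp_pos: [0.5199, 0.0216, 0.3241]
orientation: [2.327, 2.111, 0.0]
contact_force: [-0.1, 0.2, -1.7]
grip_width: 0.0327
gripper_force: 45.6
```

```bash
python3 plan.py "[(.519,.0227,.213,-.094,7,-1),(.519,.0227,.213,-.094,1,-1)]"
```

```text
t 8.48 pos [0.5199 0.0216 0.3241] yaw -0.0973 tilt [0.0002 0.    ] q [-0.58  0.15  0.48  1.85 -0.08  1.15 -0.17] F [-0.1  0.2 -1.7] w 0.0327
[0.0, 0.0, -0.004, 0.0001, -0.0001, 0.0159, -1]
[0.0, 0.0, -0.005, 0.0002, -0.0002, 0.0159, -1]
[0.0, 0.0, -0.004, 0.0001, -0.0001, 0.0159, -1]
[0.001, 0.0, -0.005, 0.0002, -0.0002, 0.0159, -1]
[0.0, 0.0, -0.004, 0.0001, -0.0001, 0.0158, -1]
[0.001, 0.0, -0.005, 0.0002, -0.0002, 0.0159, -1]
[0.0, 0.0, -0.004, 0.0001, -0.0001, 0.0158, -1]
[0.0, 0.0, 0.0, 0.0, 0.0, 0.0, -1]
end [0.519  0.0227 0.213 ] -0.094
```

apply_moves([
  [0,0,0,0,0,0.016,-1],
  [0,0,0,0.0005,0,0.016,-1],
  [0,0,0,0,0,0.016,-1],
  [0,0,0,0.0005,-0.0005,0.016,-1],
  [0,0,0,0,0,0.016,-1],
  [0,0,0,0,-0.0005,0.014,-1],
  [0,0,0,0,0,0.012,-1],
  [0,0,0,0,0,0.004,-1],
])

```text
clock: 9.15
tcp_pos: [0.5176, 0.0226, 0.2127]
orientation: [-2.326, -2.11, 0.005]
contact_force: [-0.0, -0.9, -2.8]
grip_width: 0.033
gripper_force: 45.6
```

apply_moves([
  [0,0,0,0,0,0,-1],
  [0,0,0,0,0,0.001,-1],
  [0,0,0,0,0,0.001,-1],
  [0,0,0,0,0,0.001,-1],
  [0,0,0,0,0,0.001,-1],
  [0,0,0,0,0,0.001,-1],
  [0,0,0,0,0,0.001,-1],
  [0,0,0,0,0,0,-1],
])

```text
clock: 9.82
tcp_pos: [0.5191, 0.0233, 0.2089]
orientation: [-2.326, -2.112, 0.0]
contact_force: [-0.7, 0.2, -2.4]
grip_width: 0.033
gripper_force: 45.6
```

```bash
python3 plan.py "[(.519,.0227,.2025,-.094,1,-1)]"
```

```text
t 9.82 pos [0.5191 0.0233 0.2089] yaw -0.0965 tilt [-0.0001  0.    ] q [-0.55  0.28  0.46  1.99 -0.16  0.9  -0.1 ] F [-0.7  0.2 -2.4] w 0.033
[-0.001, 0.0, -0.023, -0.0006, 0.0, 0.0064, -1]
end [0.519  0.0227 0.2025] -0.094
```

apply_moves([
  [0,0,0,0,0,0.001,-1],
  [0,0,0,0,0,0.001,-1],
  [0,0,0,0,0,0.001,-1],
  [0,0,0,0,0,0.001,-1],
  [0,0,0,0,0,0.001,-1],
  [0,0,0,0,0,0,-1],
  [0,0,0,0,0,0,-1],
  [0,0,0,0,0,0,-1],
])

```text
clock: 10.48
tcp_pos: [0.5192, 0.0232, 0.204]
orientation: [-2.326, -2.112, -0.0]
contact_force: [-0.0, -0.3, -2.2]
grip_width: 0.033
gripper_force: 45.6
```

apply_moves([
  [0,0,0,0,0,0.001,-1],
  [0,0,0,0,0,0,-1],
  [0,0,0,0,0,0.001,-1],
  [0,0,0,0,0,0,-1],
  [0,0,0,0,0,0.001,-1],
  [0,0,0,0,0,0,-1],
  [0,0,0,0,0,0,-1],
  [0,0,0,0,0,0,-1],
])

```text
clock: 11.15
tcp_pos: [0.5193, 0.0233, 0.2027]
orientation: [-2.326, -2.111, -0.002]
contact_force: [-6.9, -0.0, 15.1]
grip_width: 0.0331
gripper_force: 47.7
```

apply_moves([
  [0,0,0,0,0,-0.001,-1],
  [0,0,0,0,0,0,-0.3],
  [0,0,0,0,0,0,0],
  [0,0,0,0,0,0,0.3],
  [0,0,0,0,0,0,0.5],
  [0,0,0,0,0,0,0.5],
  [0,0,0,0,0,0,0.5],
  [0,0,0,0,0,0,0.5],
])

```text
clock: 11.82
tcp_pos: [0.5191, 0.0232, 0.2019]
orientation: [-2.326, -2.112, 0.0]
contact_force: [0.5, 0.4, -0.4]
grip_width: 0.0639
gripper_force: 0.0
```

apply_moves([
  [0,0,0,0,0,-0.005,0.5],
  [0,0,0,0,0,-0.01,0.5],
  [0,0,0,0,0,-0.015,0.5],
  [0,0,0,0,0,-0.02,0.5],
  [0,0,0,0,0,-0.025,0.5],
  [0,0,0,0,0,-0.025,0.5],
  [0,0,0,0,0,-0.025,0.5],
  [0,0,0,0,0,-0.02,0.5],
])

```text
clock: 12.48
tcp_pos: [0.5195, 0.0229, 0.3501]
orientation: [2.326, 2.11, 0.004]
contact_force: [0.3, -0.4, -0.1]
grip_width: 0.0637
gripper_force: 0.0
```

```bash
python3 - <<'E'
from plan import *
s=grab_frame("scene");t=grab_frame("top")
for n,i in(("scene",s),("top",t)): cv2.imwrite(f"pics/{n}4.png",i)
c=lambda n,i:(lambda u:cv2.resize(i[u[1]-55:u[1]+55,u[0]-50:u[0]+50],None,fx=4,fy=4,interpolation=cv2.INTER_CUBIC))(proj(n,[.52,.02,.15])[0].astype(int))
cv2.imwrite("pics/m4.png",np.hstack([c("scene",s),c("top",t)]))
# cover pose (yaw .146); tool y at .146-pi/2
plan([(.50,-.12,.33,-.7,8,.5),(.4617,-.3041,.25,-1.425,8,.5)])
E
```

```text
t 12.58 pos [0.521  0.023  0.3515] yaw -0.097 tilt [0.0073 0.0021] q [-0.6   0.13  0.49  1.82 -0.07  1.2  -0.19] F [ 1.1 -0.8  0.4] w 0.064
[0.007, -0.006, 0.72, -0.0181, -0.0009, 0.0026, 0.5]
[0.007, -0.006, 0.72, -0.0181, 0.0005, 0.0027, 0.5]
[0.007, -0.006, 0.72, -0.018, 0.0018, 0.0027, 0.5]
[0.007, -0.006, 0.72, -0.0178, 0.0032, 0.0027, 0.5]
[0.007, -0.006, 0.72, -0.0175, 0.0045, 0.0027, 0.5]
[0.008, -0.006, 0.719, -0.0171, 0.0058, 0.0026, 0.5]
[0.007, -0.005, 0.72, -0.0166, 0.0071, 0.0027, 0.5]
[0.008, -0.006, 0.719, -0.016, 0.0083, 0.0026, 0.5]
[0.0, 0.0, 0.865, -0.0207, 0.0112, 0.01, 0.5]
[0.0, 0.0, 0.865, -0.0196, 0.013, 0.01, 0.5]
[0.0, 0.0, 0.866, -0.0183, 0.0147, 0.01, 0.5]
[0.0, 0.0, 0.865, -0.0169, 0.0163, 0.01, 0.5]
[0.0, 0.0, 0.866, -0.0154, 0.0178, 0.01, 0.5]
[0.0, 0.0, 0.865, -0.0137, 0.0191, 0.01, 0.5]
[0.0, 0.0, 0.866, -0.012, 0.0202, 0.01, 0.5]
[0.0, 0.0, 0.865, -0.01, 0.0212, 0.01, 0.5]
end [ 0.4617 -0.3041  0.25  ] -1.425
```

View pics/m4.png

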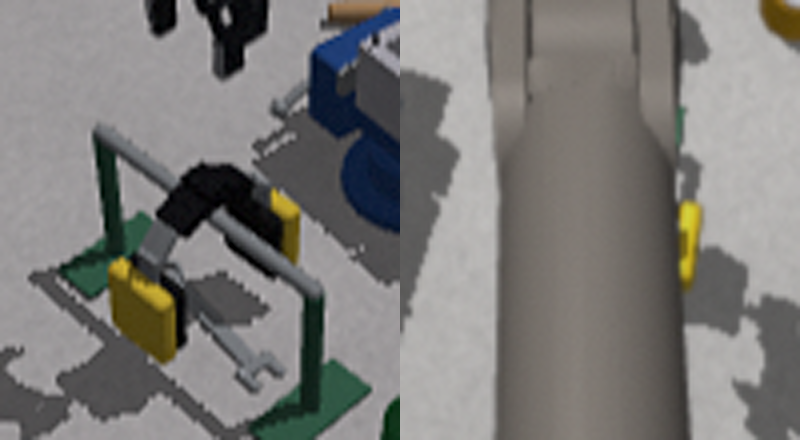

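apply_moves([
  [0.007,-0.006,0.72,-0.018,-0.001,0.0025,0.5],
  [0.007,-0.006,0.72,-0.018,0.0005,0.0025,0.5],
  [0.007,-0.006,0.72,-0.018,0.002,0.0025,0.5],
  [0.007,-0.006,0.72,-0.018,0.003,0.0025,0.5],
  [0.007,-0.006,0.72,-0.0175,0.0045,0.0025,0.5],
  [0.007,-0.006,0.72,-0.017,0.006,0.0025,0.5],
  [0.007,-0.006,0.72,-0.0165,0.007,0.0025,0.5],
  [0.007,-0.006,0.72,-0.016,0.0085,0.0025,0.5],
])

```text
clock: 13.25
tcp_pos: [0.4977, -0.1207, 0.3271]
orientation: [-2.85, -1.319, 0.012]
contact_force: [0.1, 0.2, 0.6]
grip_width: 0.0644
gripper_force: 0.0
```

apply_moves([
  [0,0,0.865,-0.0205,0.011,0.01,0.5],
  [0,0,0.865,-0.0195,0.013,0.01,0.5],
  [0,0,0.865,-0.0185,0.0145,0.01,0.5],
  [0,0,0.865,-0.017,0.0165,0.01,0.5],
  [0,0,0.865,-0.0155,0.018,0.01,0.5],
  [0,0,0.865,-0.0135,0.019,0.01,0.5],
  [0,0,0.865,-0.012,0.02,0.01,0.5],
  [0,0,0.865,-0.01,0.021,0.01,0.5],
])

```text
clock: 13.92
tcp_pos: [0.4587, -0.3045, 0.2475]
orientation: [3.132, 0.223, -0.012]
contact_force: [1.0, 0.1, -0.4]
grip_width: 0.064
gripper_force: 0.0
```

```bash
python3 - <<'E'
from plan import *
s=grab_frame("scene");cv2.imwrite("pics/scene5.png",s)
h=cv2.cvtColor(s,cv2.COLOR_BGR2HSV);m=((h[...,1]>140)&((h[...,0]<8)|(h[...,0]>172))).astype(np.uint8);m[:,:195]=0;m[:,262:]=0;m[:225]=0;m[290:]=0
c=max(cv2.findContours(m,0,1)[0],key=cv2.contourArea);hu=cv2.convexHull(c)
print(m.sum(),cv2.approxPolyDP(hu,2.5,True)[:,0].tolist(), cv2.contourArea(hu))
q=[.4617,-.3041,.1457]
k=[[.055*a,.038*b,z] for z in(.008,0) for a,b in((1,1),(1,-1),(-1,-1),(-1,1))]
u=proj("scene",put(q,k)); print(u.round(1).tolist()); print(hu[:,0].tolist())
plan([(.4617,-.3041,.05,-1.425,16,.5)])
E
```

```text
490 [[223, 242], [248, 255], [234, 272], [209, 257]] 627.5
[[248.4, 254.3], [234.0, 271.5], [208.3, 256.5], [223.1, 240.2], [248.7, 255.5], [234.5, 272.7], [208.9, 257.8], [223.5, 241.5]]
[[224, 242], [232, 246], [243, 252], [248, 255], [247, 257], [237, 269], [234, 272], [220, 264], [210, 258], [209, 257], [215, 250], [223, 242]]
t 13.97 pos [ 0.456  -0.3086  0.2462] yaw -1.4391 tilt [-0.01   -0.0046] q [-0.17  0.36  0.83  1.9  -0.3   1.02 -0.66] F [-1.9 -3.2 -0.7] w 0.0639
[0.002, 0.006, -0.008, 0.0005, -0.0003, 0.0123, 0.5]
[0.002, 0.006, -0.008, 0.0005, -0.0003, 0.0123, 0.5]
[0.002, 0.006, -0.009, 0.0005, -0.0003, 0.0122, 0.5]
[0.002, 0.006, -0.008, 0.0005, -0.0003, 0.0123, 0.5]
[0.002, 0.006, -0.009, 0.0005, -0.0002, 0.0122, 0.5]
[0.002, 0.006, -0.008, 0.0005, -0.0002, 0.0123, 0.5]
[0.002, 0.006, -0.009, 0.0005, -0.0003, 0.0123, 0.5]
[0.002, 0.006, -0.008, 0.0005, -0.0002, 0.0122, 0.5]
[0.002, 0.007, -0.009, 0.0004, -0.0002, 0.0123, 0.5]
[0.002, 0.006, -0.008, 0.0004, -0.0002, 0.0122, 0.5]
[0.002, 0.007, -0.009, 0.0004, -0.0003, 0.0123, 0.5]
[0.002, 0.006, -0.008, 0.0004, -0.0002, 0.0122, 0.5]
[0.002, 0.007, -0.009, 0.0004, -0.0002, 0.0123, 0.5]
[0.002, 0.006, -0.008, 0.0005, -0.0003, 0.0122, 0.5]
[0.001, 0.007, -0.009, 0.0004, -0.0002, 0.0123, 0.5]
[0.002, 0.006, -0.008, 0.0004, -0.0003, 0.0122, 0.5]
end [ 0.4617 -0.3041  0.05  ] -1.425
```

apply_moves([
  [0,0,0,0,0,0.02,0.5],
  [0,0,0,0,0,0.03,0.5],
  [0,0,0,0,0,0.03,0.5],
  [0,0,0,0,0,0.03,0.5],
  [0,0,0,0,0,0.02,0.5],
  [0,0,0,0,0,0.02,0.5],
  [0,0,0,0,0,0.01,0.5],
  [0,0,0,0,0,0,0.5],
])

```text
clock: 14.63
tcp_pos: [0.4569, -0.303, 0.0861]
orientation: [-3.133, -0.23, 0.017]
contact_force: [-0.2, 0.0, -0.1]
grip_width: 0.0638
gripper_force: 0.0
```

```bash
python3 plan.py "[(.4617,-.3041,.03,-1.425,6,.5)]"
```

```text
t 14.63 pos [ 0.4569 -0.303   0.0861] yaw -1.4241 tilt [-0.0109 -0.0006] q [-0.02  0.58  0.65  2.02 -0.51  0.72 -0.48] F [-0.2  0.  -0.1] w 0.0638
[-0.002, 0.017, 0.001, 0.0009, 0.0003, 0.0093, 0.5]
[-0.001, 0.017, 0.002, 0.0008, 0.0003, 0.0094, 0.5]
[-0.002, 0.017, 0.001, 0.0008, 0.0003, 0.0093, 0.5]
[-0.001, 0.017, 0.002, 0.0008, 0.0003, 0.0094, 0.5]
[-0.002, 0.018, 0.001, 0.0008, 0.0003, 0.0093, 0.5]
[-0.001, 0.017, 0.002, 0.0008, 0.0003, 0.0094, 0.5]
end [ 0.4617 -0.3041  0.03  ] -1.425
```

apply_moves([
  [0,0.017,0,0.001,0.0005,0.012,0.5],
  [0,0.017,0,0.001,0.0005,0.012,0.5],
  [0,0.017,0,0.001,0.0005,0.011,0.5],
  [0,0.017,0,0.0005,0,0.009,0.5],
  [0,0.017,0,0.0005,0,0.007,0.5],
  [0,0.017,0,0.0005,0,0.002,0.5],
  [0,0,0,0,0,0,0.5],
  [0,0,0,0,0,0,0.5],
])

```text
clock: 15.3
tcp_pos: [0.4627, -0.3051, 0.0351]
orientation: [3.132, 0.229, 0.005]
contact_force: [1.1, -0.4, 0.2]
grip_width: 0.064
gripper_force: 0.0
```

```bash
python3 plan.py "[(.4617,-.3041,.031,-1.425,1,.5)]"
```

```text
t 15.3 pos [ 0.4627 -0.3051  0.0351] yaw -1.4246 tilt [ 0.0035 -0.0009] q [ 0.04  0.66  0.56  2.03 -0.59  0.62 -0.41] F [ 1.1 -0.4  0.2] w 0.064
[0.013, -0.032, 0.004, -0.0008, -0.0011, 0.0041, 0.5]
end [ 0.4617 -0.3041  0.031 ] -1.425
```

apply_moves([
  [0,0,0,-0.0005,-0.0005,0.002,0.5],
  [0,0,0,0,0,0,0.2],
  [0,0,0,0,0,0,-0.1],
  [0,0,0,0,0,0,-0.4],
  [0,0,0,0,0,0,-0.6],
  [0,0,0,0,0,0,-1],
  [0,0,0,0,0,0,-1],
  [0,0,0,0,0,0,-1],
], grip_force=80)

```text
clock: 15.97
tcp_pos: [0.4622, -0.3044, 0.0332]
orientation: [3.132, 0.23, 0.006]
contact_force: [-1.3, 1.5, 5.1]
grip_width: 0.013
gripper_force: 78.2
```

```bash
python3 plan.py "[(.4617,-.3041,.06,-1.425,8,-1)]"
```

```text
t 15.97 pos [ 0.4622 -0.3044  0.0332] yaw -1.4244 tilt [ 0.0037 -0.0006] q [ 0.05  0.66  0.56  2.03 -0.6   0.62 -0.41] F [-1.3  1.5  5.1] w 0.013
[0.001, -0.004, 0.001, 0.0, 0.0, -0.0033, -1]
[0.001, -0.004, 0.001, -0.0001, -0.0001, -0.0034, -1]
[0.001, -0.004, 0.001, 0.0, 0.0, -0.0033, -1]
[0.002, -0.004, 0.001, -0.0001, -0.0001, -0.0034, -1]
[0.001, -0.005, 0.001, 0.0, 0.0, -0.0033, -1]
[0.002, -0.004, 0.0, -0.0001, -0.0001, -0.0034, -1]
[0.001, -0.005, 0.001, -0.0001, 0.0, -0.0033, -1]
[0.002, -0.004, 0.0, 0.0, -0.0001, -0.0034, -1]
end [ 0.4617 -0.3041  0.06  ] -1.425
```

apply_moves([
  [0,0,0,0,0,-0.003,-1],
  [0,0,0,0,0,-0.007,-1],
  [0,0,0,0,0,-0.015,-1],
  [0,0,0,0,0,-0.025,-1],
  [0,0,0,0,0,-0.035,-1],
  [0,0,0,0,0,-0.035,-1],
  [0,0,0,0,0,-0.035,-1],
  [0,0,0,0,0,-0.035,-1],
])

```text
clock: 16.63
tcp_pos: [0.4604, -0.3041, 0.2244]
orientation: [3.133, 0.229, 0.003]
contact_force: [1.1, -0.7, -3.5]
grip_width: 0.0127
gripper_force: 78.1
```

apply_moves([
  [0,0,0,0,0,-0.03,-1],
  [0,0,0,0,0,-0.025,-1],
  [0,0,0,0,0,-0.02,-1],
  [0,0,0,0,0,-0.01,-1],
  [0,0,0,0,0,0,-1],
  [0,0,0,0,0,0,-1],
  [0,0,0,0,0,0,-1],
  [0,0,0,0,0,0,-1],
])

```text
clock: 17.3
tcp_pos: [0.4604, -0.3036, 0.3063]
orientation: [-3.133, -0.23, -0.001]
contact_force: [-0.5, 0.1, -4.5]
grip_width: 0.013
gripper_force: 78.3
```

```bash
python3 plan.py "[(.548,0,.31,-1.6,13,-1),(.556,.2985,.30,-1.79,11,-1)]"
```

```text
t 17.3 pos [ 0.4604 -0.3036  0.3063] yaw -1.4244 tilt [0.0004 0.0003] q [-0.23  0.29  0.87  1.83 -0.24  1.14 -0.7 ] F [-0.5  0.1 -4.5] w 0.013
[0.0, 0.0, 0.129, 0.0101, -0.0221, -0.0003, -1]
[0.0, 0.0, 0.129, 0.0098, -0.0223, -0.0003, -1]
[0.0, 0.0, 0.129, 0.0095, -0.0224, -0.0003, -1]
[0.0, 0.0, 0.129, 0.0092, -0.0225, -0.0003, -1]
[0.0, 0.0, 0.129, 0.0089, -0.0226, -0.0003, -1]
[0.0, -0.001, 0.129, 0.0085, -0.0228, -0.0003, -1]
[0.0, 0.0, 0.129, 0.0082, -0.0229, -0.0003, -1]
[0.0, -0.001, 0.129, 0.0079, -0.023, -0.0003, -1]
[0.0, 0.0, 0.129, 0.0076, -0.0231, -0.0002, -1]
[-0.001, -0.001, 0.129, 0.0073, -0.0232, -0.0003, -1]
[0.0, 0.0, 0.129, 0.007, -0.0232, -0.0002, -1]
[-0.001, -0.001, 0.129, 0.0067, -0.0233, -0.0003, -1]
[0.0, 0.0, 0.129, 0.0064, -0.0235, -0.0002, -1]
[0.0, 0.0, 0.165, -0.0001, -0.0271, 0.0009, -1]
[0.0, 0.0, 0.165, -0.0005, -0.0271, 0.0009, -1]
[0.0, 0.0, 0.165, -0.001, -0.0271, 0.0009, -1]
[0.0, 0.0, 0.165, -0.0015, -0.0271, 0.0009, -1]
[0.0, 0.0, 0.165, -0.0019, -0.0271, 0.0009, -1]
[0.0, 0.0, 0.165, -0.0024, -0.0271, 0.0009, -1]
[0.0, 0.0, 0.165, -0.0029, -0.027, 0.0009, -1]
[0.0, 0.0, 0.165, -0.0033, -0.0269, 0.0009, -1]
[0.0, 0.0, 0.165, -0.0038, -0.0269, 0.0009, -1]
[0.0, 0.0, 0.165, -0.0043, -0.0268, 0.0009, -1]
[0.0, 0.0, 0.164, -0.0047, -0.0268, 0.001, -1]
end [0.5561 0.2985 0.3   ] -1.79
```

apply_moves([
  [0,0,0.13,0.01,-0.022,0,-1],
  [0,0,0.13,0.01,-0.0225,0,-1],
  [0,0,0.13,0.0095,-0.0225,0,-1],
  [0,0,0.13,0.009,-0.0225,0,-1],
  [0,0,0.13,0.009,-0.0225,0,-1],
  [0,0,0.13,0.0085,-0.023,0,-1],
  [0,0,0.13,0.008,-0.023,0,-1],
  [0,0,0.13,0.008,-0.023,0,-1],
])

```text
clock: 17.97
tcp_pos: [0.5146, -0.1157, 0.3069]
orientation: [3.14, 0.057, 0.002]
contact_force: [0.6, -0.1, -4.2]
grip_width: 0.013
gripper_force: 78.5
```

apply_moves([
  [0,0,0.13,0.0075,-0.023,0,-1],
  [0,0,0.13,0.0075,-0.023,0,-1],
  [0,0,0.13,0.007,-0.023,0,-1],
  [0,0,0.13,0.0065,-0.0235,0,-1],
  [0,0,0.13,0.0065,-0.0235,0,-1],
  [0,0,0.165,0,-0.027,0,-1],
  [0,0,0.165,-0.0005,-0.027,0,-1],
  [0,0,0.165,-0.001,-0.027,0,-1],
])

```text
clock: 18.63
tcp_pos: [0.5506, 0.0815, 0.3066]
orientation: [3.137, -0.132, 0.002]
contact_force: [0.6, 0.1, -3.2]
grip_width: 0.0131
gripper_force: 78.5
```

apply_moves([
  [0,0,0.165,-0.0015,-0.027,0,-1],
  [0,0,0.165,-0.002,-0.027,0,-1],
  [0,0,0.165,-0.0025,-0.027,0,-1],
  [0,0,0.165,-0.003,-0.025,0,-1],
  [0,0,0.165,-0.003,-0.02,0,-1],
  [0,0,0.165,-0.003,-0.01,0,-1],
  [0,0,0,0,0,0,-1],
  [0,0,0,0,0,0,-1],
])

```text
clock: 19.3
tcp_pos: [0.5519, 0.2173, 0.3066]
orientation: [3.126, -0.289, 0.003]
contact_force: [-0.9, -0.7, -3.7]
grip_width: 0.0133
gripper_force: 78.6
```

```bash
python3 plan.py "[(.5562,.2985,.25,-1.79,6,-1),(.5562,.2985,.25,-1.79,2,-1)]"
```

```text
t 19.3 pos [0.5519 0.2173 0.3066] yaw -1.7555 tilt [ 0.0016 -0.0027] q [-1.04  0.35  0.74  1.73 -0.25  1.16 -1.99] F [-0.9 -0.7 -3.7] w 0.0133
[0.004, -0.003, 0.055, -0.0018, -0.0135, 0.0094, -1]
[0.004, -0.003, 0.055, -0.0019, -0.0134, 0.0094, -1]
[0.004, -0.004, 0.055, -0.0019, -0.0134, 0.0094, -1]
[0.003, -0.003, 0.055, -0.002, -0.0134, 0.0094, -1]
[0.004, -0.004, 0.055, -0.0021, -0.0134, 0.0094, -1]
[0.003, -0.003, 0.055, -0.0022, -0.0135, 0.0095, -1]
[0.0, 0.0, 0.0, 0.0, 0.0, 0.0, -1]
[0.0, 0.0, 0.0, 0.0, 0.0, 0.0, -1]
end [0.5562 0.2985 0.25  ] -1.79
```

apply_moves([
  [0.004,-0.003,0.055,-0.002,-0.0135,0,-1],
  [0.004,-0.003,0.055,-0.002,-0.0135,0.005,-1],
  [0.004,-0.003,0.055,-0.002,-0.0135,0.01,-1],
  [0.004,-0.003,0.055,-0.002,-0.0135,0.015,-1],
  [0.004,-0.003,0.055,-0.002,-0.0135,0.015,-1],
  [0.004,-0.003,0.055,-0.002,-0.0135,0.01,-1],
  [0,0,0,0,0,0,-1],
  [0,0,0,0,0,0,-1],
])

```text
clock: 19.97
tcp_pos: [0.5563, 0.3002, 0.2517]
orientation: [-3.122, 0.343, -0.001]
contact_force: [-0.0, -1.4, -2.9]
grip_width: 0.0131
gripper_force: 78.6
```

```bash
python3 - <<'E'
from plan import *
plan([(.5562,.2985,.2202,-1.79,8,-1)])
s=grab_frame("scene");t=grab_frame("top")
for n,i in(("scene",s),("top",t)): cv2.imwrite(f"pics/{n}6.png",i)
c=lambda n,i:(lambda u:cv2.resize(i[u[1]-35:u[1]+35,u[0]-35:u[0]+35],None,fx=5.7,fy=5.7,interpolation=cv2.INTER_CUBIC))(print(n,proj(n,[.556,.298,.2])[0].astype(int)) or proj(n,[.556,.298,.2])[0].astype(int))
cv2.imwrite("pics/m6.png",np.hstack([c("scene",s),c("top",t)]))
E
```

```text
t 19.97 pos [0.5563 0.3002 0.2517] yaw -1.7894 tilt [0.0005 0.0004] q [-1.09  0.47  0.69  1.7  -0.33  1.09 -2.09] F [-0.  -1.4 -2.9] w 0.0131
[-0.001, 0.0, 0.001, 0.0, 0.0002, 0.0039, -1]
[-0.001, 0.0, 0.001, 0.0, 0.0002, 0.0039, -1]
[-0.001, -0.001, 0.001, 0.0, 0.0002, 0.0039, -1]
[0.0, 0.0, 0.001, 0.0, 0.0002, 0.004, -1]
[-0.001, -0.001, 0.0, 0.0001, 0.0002, 0.0039, -1]
[0.0, 0.0, 0.001, 0.0, 0.0002, 0.004, -1]
[-0.001, -0.001, 0.0, 0.0001, 0.0002, 0.0039, -1]
[0.0, 0.0, 0.001, 0.0, 0.0003, 0.004, -1]
end [0.5562 0.2985 0.2202] -1.79
scene [360 130]
top [230 199]
```

View pics/m6.png

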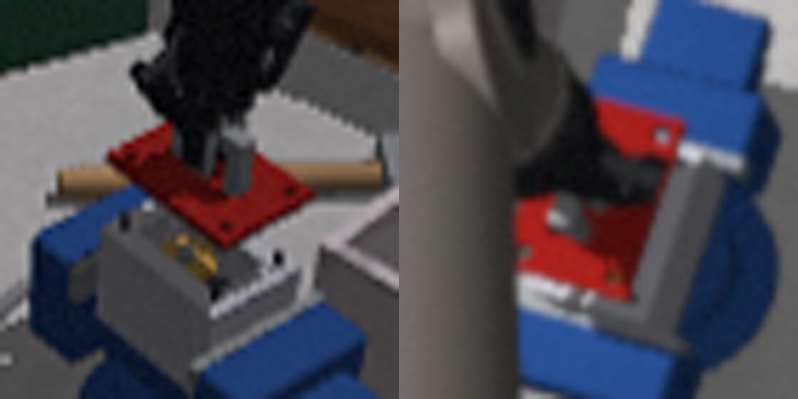

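```bash
cat > f2.py <<'E'
from plan import *
p,M,o=state(); z=p[2]-.0332
S=lambda *l:pick(l,325,95,5.7); T=lambda *l:pick(l,195,164,5.7,399,0)
a=yaw(M)+np.pi/2
q0=[p[0],p[1],a]
H=lambda *s:[[.044*i,.027*j,z+.008] for i,j in s]; K=lambda *s:[[.055*i,.038*j,z+.008] for i,j in s]
print("pred",np.round(q0,4))
for n,P in(("scene",H((1,1),(1,-1),(-1,1),(-1,-1))),("scene",K((1,1),(1,-1),(-1,1),(-1,-1))),("top",H((1,1),(1,-1),(-1,1),(-1,-1))),("top",K((1,1),(1,-1),(-1,1),(-1,-1)))):
    o0=[325,95] if n=="scene" else [195,164]
    print(n,(((proj(n,put(q0,P))-o0+.5)*5.7-.5)+([0,0] if n=="scene" else [399,0])).round().tolist())
E
python3 f2.py
```

```text
pred [ 0.5576  0.2983 -0.2216]
scene [[289.0, 190.0], [224.0, 225.0], [193.0, 120.0], [130.0, 153.0]]
scene [[314.0, 191.0], [223.0, 242.0], [195.0, 105.0], [105.0, 152.0]]
top [[573.0, 108.0], [661.0, 133.0], [523.0, 251.0], [612.0, 276.0]]
top [[561.0, 86.0], [685.0, 120.0], [498.0, 264.0], [624.0, 299.0]]
```

```bash
python3 plan.py "[(.5562,.2985,.2202,-1.7904,5,-1)]"
```

```text
t 20.07 pos [0.5576 0.2983 0.2534] yaw -1.7924 tilt [0.0029 0.0016] q [-1.09  0.47  0.69  1.7  -0.33  1.09 -2.09] F [ 0.5  0.3 -4.4] w 0.0133
[-0.004, -0.005, -0.004, -0.0003, 0.0, 0.0066, -1]
[-0.004, -0.005, -0.004, -0.0003, 0.0, 0.0067, -1]
[-0.004, -0.005, -0.004, -0.0003, 0.0001, 0.0066, -1]
[-0.005, -0.004, -0.003, -0.0003, 0.0, 0.0067, -1]
[-0.004, -0.005, -0.004, -0.0002, 0.0001, 0.0066, -1]
end [0.5562 0.2985 0.2202] -1.7904
```

apply_moves([
  [0,0,0,0,0,0.004,-1],
  [0,0,0,0,0,0.006,-1],
  [0,0,0,0,0,0.006,-1],
  [0,0,0,0,0,0.005,-1],
  [0,0,0,0,0,0.003,-1],
  [0,0,0,0,0,0,-1],
  [0,0,0,0,0,0,-1],
  [0,0,0,0,0,0,-1],
])

```text
clock: 20.73
tcp_pos: [0.5572, 0.2993, 0.2291]
orientation: [-3.12, 0.346, -0.003]
contact_force: [-0.4, -0.2, -3.2]
grip_width: 0.0133
gripper_force: 78.6
```

apply_moves([
  [0,0,0,0,0,0,-1],
  [0,0,0,0,0,0,-1],
  [0,0,0,0,0,0,-1],
  [0,0,0,0,0,0,-1],
  [0,0,0,0,0,0,-1],
  [0,0,0,0,0,0,-1],
  [0,0,0,0,0,0,-1],
  [0,0,0,0,0,0,-1],
])

```text
clock: 21.4
tcp_pos: [0.557, 0.2993, 0.2289]
orientation: [-3.12, 0.346, -0.003]
contact_force: [-0.3, -0.9, -3.8]
grip_width: 0.0135
gripper_force: 78.6
```

```bash
python3 plan.py "[(.5562,.2985,.2202,-1.7904,1,-1)]"
```

```text
t 21.4 pos [0.557  0.2993 0.2289] yaw -1.7914 tilt [0.002  0.0021] q [-1.07  0.5   0.68  1.72 -0.35  1.05 -2.07] F [-0.3 -0.9 -3.8] w 0.0135
[-0.024, -0.014, -0.01, -0.0006, 0.0009, 0.0087, -1]
end [0.5562 0.2985 0.2202] -1.7904
```

apply_moves([
  [0,0,0,-0.0002,0.0003,0.002,-1],
  [0,0,0,-0.0002,0.0003,0.003,-1],
  [0,0,0,-0.0002,0.0003,0.0025,-1],
  [0,0,0,0,0,0.001,-1],
  [0,0,0,0,0,0,-1],
  [0,0,0,0,0,0,-1],
  [0,0,0,0,0,0,-1],
  [0,0,0,0,0,0,-1],
])

```text
clock: 22.07
tcp_pos: [0.5563, 0.2986, 0.2205]
orientation: [-3.12, 0.345, -0.003]
contact_force: [-0.1, 0.4, -3.1]
grip_width: 0.0127
gripper_force: 78.6
```

```bash
sed -i 's/^S=.*/S=0/' f2.py; python3 - <<'E'
from plan import *
plan([(.5562,.2985,.2202,-1.7904,1,-1)])
F={}
for n in("scene","top"):
    F[n]=[grab_frame(n) for _ in range(6)]
    i=F[n]=np.mean(F[n],0).astype(np.uint8); cv2.imwrite(f"pics/{n}7.png",i)
p,M,o=state(); z=p[2]-.0332; q0=[p[0],p[1],yaw(M)+np.pi/2]
out=[]
for n,w in(("scene",48),("top",48)):
    u=proj(n,[.556,.298,.19])[0].astype(int)-w//2; k=8
    c=cv2.resize(F[n][u[1]:u[1]+w,u[0]:u[0]+w],None,fx=k,fy=k,interpolation=cv2.INTER_CUBIC)
    print(n,u)
    P=put(q0,[[.044*a,.027*b,z+.008] for a,b in((1,1),(1,-1),(-1,1),(-1,-1))]+[[.055*a,.038*b,z+.008] for a,b in((1,1),(1,-1),(-1,1),(-1,-1))])
    S=put([.5562,.2985,-.2196],[[.044*a,.027*b,.171] for a,b in((1,1),(1,-1),(-1,1),(-1,-1))])
    print(((proj(n,P)-u+.5)*k-.5).round().tolist()); print(((proj(n,S)-u+.5)*k-.5).round().tolist())
    out.append(c)
cv2.imwrite("pics/m7.png",np.hstack(out))
E
```

```text
t 22.07 pos [0.5563 0.2986 0.2205] yaw -1.7914 tilt [0.0022 0.0023] q [-1.07  0.5   0.67  1.73 -0.36  1.03 -2.07] F [-0.1  0.4 -3.1] w 0.0127
[-0.026, -0.016, -0.009, -0.0001, 0.0001, 0.0003, -1]
end [0.5562 0.2985 0.2202] -1.7904
scene [335 108]
[[315.0, 219.0], [226.0, 268.0], [184.0, 121.0], [96.0, 168.0], [350.0, 221.0], [225.0, 292.0], [186.0, 100.0], [62.0, 166.0]]
[[309.0, 260.0], [221.0, 309.0], [180.0, 162.0], [93.0, 209.0]]
top [207 176]
[[167.0, 80.0], [287.0, 114.0], [99.0, 275.0], [221.0, 310.0], [151.0, 49.0], [320.0, 96.0], [65.0, 293.0], [237.0, 342.0]]
[[180.0, 95.0], [298.0, 128.0], [114.0, 287.0], [234.0, 321.0]]
```

View pics/m7.png

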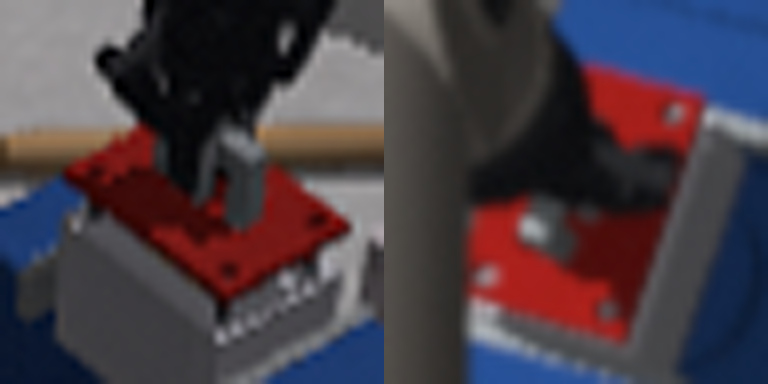

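```bash
cat > edge.py <<'E'
from plan import *
from scipy.ndimage import map_coordinates
def resid(n,im,q,z,edges):
    f=im.astype(float); red=f[...,2]-(f[...,0]+f[...,1])/2
    for (a,b,zz) in edges:
        A,B=[proj(n,put(q,[[.055*s[0],.038*s[1],z+zz]]))[0] for s in(a,b)]
        d=(B-A)/np.linalg.norm(B-A); nr=np.array([-d[1],d[0]]); C=proj(n,put(q,[[0,0,z]]))[0]
        if nr@(A-C)<0: nr=-nr
        t=np.arange(-3,3.01,.1); out=[]
        for s in np.linspace(.12,.88,9):
            X=A+s*(B-A)+t[:,None]*nr; v=map_coordinates(red,[X[:,1],X[:,0]],order=1)
            hi=np.median(v[:12]); lo=np.median(v[-15:]); below=np.where(v<(hi+lo)/2)[0]
            out.append(round(float(t[below[0]]),1) if len(below) and hi-lo>25 else None)
        print(n,a,b,"px/m normal dz %.0f"%((proj(n,put(q,[[.055*a[0],.038*a[1],z+zz+.01]]))[0]-A)@nr*100),out)
F={n:cv2.imread(f"pics/{n}7.png") for n in("scene","top")}
p,M,o=state(); z=p[2]-.0332; q=[p[0],p[1],yaw(M)+np.pi/2]; print(q,z)
resid("scene",F["scene"],q,z,[((-1,-1),(1,-1),0),((1,-1),(1,1),0)])
resid("top",F["top"],q,z,[((-1,-1),(1,-1),0),((1,-1),(1,1),.008),((-1,-1),(-1,1),0)])
# reference: the cover lying on the bench, scene5
R0=[.4622,-.3044,.1464]
resid("scene",cv2.imread("pics/scene5.png"),R0,0,[((-1,-1),(1,-1),0),((1,-1),(1,1),0)])
E
python3 edge.py
```

```text
[np.float64(0.5562214398524996), np.float64(0.2985092654359094), np.float64(-0.22062752276447095)] 0.18719492670985505
scene (-1, -1) (1, -1) px/m normal dz -176 [-0.4, -0.1, -0.3, -0.4, -0.6, -0.8, -0.8, -0.7, -0.7]
scene (1, -1) (1, 1) px/m normal dz -174 [-0.2, -0.3, -0.5, -0.7, -0.7, -0.5, -0.2, -0.7, -0.6]
top (-1, -1) (1, -1) px/m normal dz -79 [0.1, -0.3, -0.3, -0.3, -0.1, None, None, 0.0, 0.0]
top (1, -1) (1, 1) px/m normal dz 59 [0.6, 0.4, 0.1, 0.2, 0.2, 0.2, 0.5, 0.8, 1.7]
top (-1, -1) (-1, 1) px/m normal dz -33 [0.2, 0.0, -0.2, -0.3, -0.3, -0.3, -0.2, -0.4, 0.3]
scene (-1, -1) (1, -1) px/m normal dz -99 [-0.2, -0.4, -0.4, -0.5, -0.3, -0.5, -0.4, -0.4, -3.0]
scene (1, -1) (1, 1) px/m normal dz -138 [-3.0, -0.3, -0.5, -0.5, -0.5, -0.5, -0.5, -0.3, -0.2]
```

apply_moves([
  [0,0,0,-0.0003,0.0001,0,-1],
  [0,0,0,-0.0003,0.0001,0,-1],
  [0,0,0,0,0,0,-1],
  [0,0,0,0,0,0,-1],
  [0,0,0,0,0,0,-1],
  [0,0,0,0,0,0,-1],
  [0,0,0,0,0,0,-1],
  [0,0,0,0,0,0,-1],
])

```text
clock: 23.33
tcp_pos: [0.5556, 0.2985, 0.2204]
orientation: [-3.12, 0.346, -0.003]
contact_force: [-0.4, 0.3, -2.9]
grip_width: 0.0129
gripper_force: 78.6
```

```bash
python3 - <<'E'
from plan import *
for n in("scene","top"): cv2.imwrite(f"pics/{n}7.png",np.mean([grab_frame(n) for _ in range(6)],0).astype(np.uint8))
d=silhouettes("defenders","scene")[:1]; print([(round(x["p"],2),x["extent"]) for x in d])
E
python3 edge.py
```

```text
[(0.9, [304.6, 190.2, 49.3, 48.4])]
[np.float64(0.5555833127843726), np.float64(0.298463337830911), np.float64(-0.2206257026960945)] 0.1871802615901005
scene (-1, -1) (1, -1) px/m normal dz -176 [-0.2, -0.2, -0.3, -0.4, -0.5, -0.7, -0.8, -0.7, -0.7]
scene (1, -1) (1, 1) px/m normal dz -174 [-0.1, -0.4, -0.6, -0.6, -0.6, -0.3, -0.7, -0.5, -0.4]
top (-1, -1) (1, -1) px/m normal dz -79 [0.0, -0.4, -0.4, -0.3, -0.2, None, None, -0.3, -0.1]
top (1, -1) (1, 1) px/m normal dz 59 [0.7, 0.2, 0.2, 0.3, 0.2, 0.3, 0.6, 0.6, 1.6]
top (-1, -1) (-1, 1) px/m normal dz -33 [0.3, 0.0, -0.3, -0.2, -0.2, -0.3, -0.2, -0.3, 0.2]
scene (-1, -1) (1, -1) px/m normal dz -99 [-0.2, -0.4, -0.4, -0.5, -0.3, -0.5, -0.4, -0.4, -3.0]
scene (1, -1) (1, 1) px/m normal dz -138 [-3.0, -0.3, -0.5, -0.5, -0.5, -0.5, -0.5, -0.3, -0.2]
```

```bash
python3 -c "
from bench import order
print(order.hand_in())"
```

```text
the job is handed in; nothing more can be done
None
```

I hung the ear defenders on the rail and let go of them. The arm is holding the cover level, about 1 cm above the stud tips, with its holes in line with the studs to within about 1 mm by the camera measurements. I handed the job in at about 24 s on the clock; no result came back.

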